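Find the clear bay of the charging dock by feel and click the fresh battery pack home

ROBOT

A 6-joint arm with a two-finger parallel gripper is mounted at the origin on a cart in front of the work surface, level with it; the furniture and walls round the work are solid. World frame = base frame: x ahead of the robot, y to its left, z up, the work surface at z = 0. Lengths are in m, angles in rad, forces in N, time in s.
With the tool pointing down it reaches from about 0.35 to 0.85 m from the base axis. Payload 8.1 kg.
Tool frame: the origin (TCP) lies on the centre line of the jaws, within the pads' length; the fingertips stand 22 mm ahead of it and the grasp point (between the pads) lies 3 mm ahead of it; z points along the fingers, y is the line along which they close (so a half turn about z gives the same grasp; the last joint's range is limited). The gripper opens to 93 mm and grips with 3 to 60 N. Pads are 15 mm wide; open, the fingers measure 128 mm over their backs; the gripper's body (75 mm by 188 mm) begins 65 mm behind the grasp point.
Start: joints at [-1.417, 0.13, 1.488, -0, 1.523, -0.085], TCP at [0.142, -0.583, 0.241] pointing down, gripper open.
Joint ranges: [-2.96, 2.96], [-0.89, 2.26], [0.02, 2.5], [-1.34, 4.48], [0, 2.73], [-2.66, 2.66]. Speed limits (rad/s): [2.39, 2.39, 2.79, 3.14, 3.14, 3.14].

INTERFACE

Orientations are given as a rotation vector (axis times angle).
In Python, from plant import robot, eyes gives the robot as it stands (robot), with the cameras (eyes).
- The arm moves only by the tool nudge_tcp, called after "Request:" in YAML: its name, and indented under it one key for each argument. Schema: {"type":"object","properties":{"moves":{"type":"array","items":{"type":"array","prefixItems":[{"type":"number"},{"type":"array","items":{"type":"number"},"minItems":3,"maxItems":3},{"type":"number"}],"minItems":3,"maxItems":3},"minItems":1,"maxItems":20},"squeeze":{"type":"number"},"only":{"type":"string"},"quiet":{"type":"boolean"},"lines":{"type":"string"}},"required":["moves"],"additionalProperties":false}. moves is a list of rows, 1 to 20 of them, each written [opening, [dx, dy, dz], turn]: the finger opening in m, then dx, dy, dz in shares of 0.4 m (1.0 is 0.4 m), then a turn about the tool's z in normalised numbers (1 is 2 pi rad); each row shifts and turns the commanded pose from where the row before left it, along the tool's axes as they then stand; what a row does not reach is not made up. A row lasts 1/10 s, in which the tool goes at most 0.05 m and 0.15 rad, less where a joint would pass 70% of its speed; a pose out of reach is approached as far as the arm can. The fingers move at their own pace and stop on an object; squeeze is the grip in N (left out, the last holds). Time passes only in rows, so rows that do not move let the fingers close. The tool returns the time, the measured TCP pose, the force, the opening and the grip force at its end. only (a regular expression) keeps the lines of the reply that match it, lines (a string "A,B") keeps lines A to B, and quiet returns only ok. Input that does not fit is refused with a message, and nothing moves.
- robot.read_state(): the state, without advancing time (a new reading comes with each control period).
- eyes.read_camera(name): name is "scene" or "top" or "wrist"; returns a dict with "image" (420x560x3 uint8, red, green, blue), "fx", "fy", "cx", "cy" (pixels), "dist" ([k1, k2, p1, p2, k3] as OpenCV has them; the pictures are not rectified), "R" (3x3) and "t" (3): a world point X has camera coordinates R X + t. Camera axes: x right, y down, z forward; pixel columns grow to the right and rows downward; lengths in m; the calibration is good to about 2 mm. A picture is of the moment at which its call begins. There is no depth.
- robot.close_job(): hands the job in; it is judged then, once.
The state is a dict: "t": time; "q": joint angles; "dq": joint speeds; "joint_torque": joint torques, N m; "tool_pos": TCP position; "orientation": TCP orientation; "force": force on the tool from outside, world axes, zero at the start; "wrist_torque": the same for the moment, N m; "opening": finger opening in m; "gripper_force": force on a finger pad.
Only numpy, scipy, OpenCV 4.12 (cv2) and the standard library are available. Lean on these libraries where they do the work, as an engineer would, in place of code of your own. Each camera call takes 0.05 s, during which the arm holds its last target. There are 200 camera calls.

TASK

One of the two open bays of the battery charging dock still has the snapped-off nose of an old pack stuck deep inside. Take the nylon feeler from the wooden caddy and feel gently down the open bays until you touch the bottom of the clear one, stand the feeler back in its hole in the caddy, then press the fresh pack into that clear bay until it clicks home with its collar flush on the dock. Press gently throughout, the contacts under the bays are delicate, and leave the pack that is already charging alone.

Things in the scene. Friction and masses are not known exactly. Their poses are not given: they have to be found in the camera images.
- dock: Black charging dock, fixed, 78 x 170 x 84 mm, three like round bays 48 mm apart along its y axis. Origin at the centre of its underside, z up; its front (grey panel with vents and red rocker) faces its -x. One bay holds charging_pack. One of the two open bays hides a leftover pack nose that cannot be taken out here; the other is clear.
- bay_a (a point): Centre of the mouth of the bay at the dock's +y end, level with the dock's top, 84 mm above the bench; z up, axes as the dock's. Every bay is a blind round hole 26 mm across with a 2 mm chamfer and an orange ring round it; its bottom, a black rubber pad, lies 72 mm below the mouth.
- bay_b (a point): The same point of the middle bay. In every bay a catch: 50 mm below the mouth two spring-loaded steel balls stand 3 mm out of the wall, one at the front and one at the rear, with 20 mm between them.
- bay_c (a point): The same point of the bay at the dock's -y end. In the blocked bay (any of the three) the leftover is black and hard to see; its flat top, 18 mm across, lies 53 mm below the mouth, 19 mm above where the bottom pad would be felt.
- caddy: Beech block, fixed, 54 x 152 x 55 mm, long along its y. Holes in its top, 45 mm deep: one of 13 mm at y = +55 mm for the feeler, one of 26 mm at y = -15 mm with the fresh pack, two small empty ones at y = -55 mm. Origin at the centre of its underside, z up.
- feeler_socket (a point): Centre of the floor of the feeler's hole in the caddy, 10 mm above the bench. The hole is 13 mm across with a 2 mm chamfer; its mouth lies 45 mm above this point.
- feeler: Nylon feeler stick, loose, 30 g, 150 mm long, standing tip down in the caddy. White round shaft 9 mm across up to 92 mm from the tip, blue round handle 16 mm across from 98 to 146 mm. Origin at the centre of its tip, z along the stick towards the handle.
- fresh_pack: Battery pack to seat, loose, 45 to 80 g, 118 mm long, round, standing nose down in the caddy. Origin at the nose's end, z to its top. Nose widens from 14 to 24 mm across in the first 10 mm; neck groove 18 mm across round z = 20 mm; black body 24 mm across to z = 70; orange collar 38 mm across, z = 70 to 75; grey grip 27 mm across, z = 75 to 114 mm.
- fresh_collar (a point): Centre of the underside of the fresh pack's collar (z = 70 mm on the pack); flush when level with the bay's mouth. Let down a clear bay it meets the catch balls 15 mm above flush and needs a push of 4 to 12 N to pass them; at 9 mm above flush they fall into the groove (the click), and 9 mm lower the collar lands on the dock, a hard stop. On a leftover it stops 17 mm above flush.
- charging_pack: A pack of the same make and size, loose, seated in one of the three bays, charging; its origin is 70 mm below that bay's mouth, its top 48 mm above the dock's. To be left alone.

How it is judged:
On the way, in this order (a step that is already met when the one before it is completed fails the run):
1. the feeler's tip has been brought down to the bottom of the clear bay (more than 66 mm below its mouth) (((z of feeler in the frame of bay_a below -0.066 m and horizontal distance between feeler and bay_a below 0.011 m) or (z of feeler in the frame of bay_b below -0.066 m and horizontal distance between feeler and bay_b below 0.011 m) or (z of feeler in the frame of bay_c below -0.066 m and horizontal distance between feeler and bay_c below 0.011 m))), for 0.1 s.
2. the feeler stands back in its hole in the caddy (tip within 12 mm of the hole's floor, upright within 0.2 rad) (distance between feeler and feeler_socket below 0.012 m and angle between feeler's own z axis and vertical below 0.2 rad), for 0.2 s.
3. the fresh pack is pressed home in the clear bay, collar within 2 mm of the dock's top (((z of fresh_pack in the frame of bay_a below -0.068 m and horizontal distance between fresh_pack and bay_a below 0.004 m) or (z of fresh_pack in the frame of bay_b below -0.068 m and horizontal distance between fresh_pack and bay_b below 0.004 m) or (z of fresh_pack in the frame of bay_c below -0.068 m and horizontal distance between fresh_pack and bay_c below 0.004 m))), for 0.2 s.
At the end, for the whole second after the job is handed in: Fresh pack in the clear bay: collar within 2 mm of the dock's top, within 4 mm of centre, upright within 0.05 rad, at rest. Feeler back in its caddy hole: tip within 12 mm of the floor's centre, upright within 0.2 rad. Charging pack within 6 mm of its start (all of step 2 and ((z of fresh_pack in the frame of bay_a below -0.068 m and horizontal distance between fresh_pack and bay_a below 0.004 m) or (z of fresh_pack in the frame of bay_b below -0.068 m and horizontal distance between fresh_pack and bay_b below 0.004 m) or (z of fresh_pack in the frame of bay_c below -0.068 m and horizontal distance between fresh_pack and bay_c below 0.004 m)) and angle between fresh_pack's own z axis and vertical below 0.05 rad and linear speed of fresh_pack below 0.01 m/s and distance of charging_pack from where it was at the start of the episode below 0.006 m); the robot touches nothing.
It fails at once if more than 50 N on the dock, through the feeler, a pack or the robot (contact force between dock and anything else above 50 N).
It fails at once if the charging pack is shifted by more than 6 mm (distance of charging_pack from where it was at the start of the episode above 0.006 m).
It also fails if it takes over 69 s, if anything falls off the work surface, if the arm or the gripper's body presses on something with over 40 N, if the wrist force passes 120 N, or if a joint passes its speed limit or range.

## Working session

There is one attempt and no reset: what is moved stays moved. The work goes in short steps, Python scripts to look and compute and a tool call to move; the robot and the scene stay as the last step left them, time stands still between calls to the robot, and variables do not carry over. Pictures are saved under pics/ and viewed, at most 13 in all, crops included, and the job is handed in when it is done.

```bash
ls; mkdir -p pics; python3 - <<'E'
from plant import robot, eyes
import cv2,pickle
d={}
for n in ["scene","top"]:
    c=eyes.read_camera(n); d[n]=c
    cv2.imwrite(f"pics/{n}0.png",c["image"][:,:,::-1])
    print(n,c["fx"],c["fy"],c["cx"],c["cy"],c["dist"],c["R"],c["t"])
pickle.dump(d,open("cams.pkl","wb"))
s=robot.read_state();print(s)
E
```

```text
pics
plant.py
scene 503.23356299610174 503.23356299610174 279.55048245441134 208.54648557351956 [-0.05201475  0.          0.          0.          0.        ] [[-0.84513765 -0.53441936  0.01175984]
 [-0.28176932  0.42668289 -0.85938801]
 [ 0.45425587 -0.72961473 -0.51118876]] [0.5020248  0.14542536 1.02997642]
top 462.45486945220256 462.45486945220256 290.92364596512516 215.10968329620943 [-0.15540529  0.          0.          0.          0.        ] [[ 1.55099018e-02 -9.99876237e-01  2.63704433e-03]
 [-9.82342445e-01 -1.57296040e-02 -1.86429342e-01]
 [ 1.86447748e-01  3.01020205e-04 -9.82464832e-01]] [0.17368998 0.51867108 0.97590012]
{'t': 0.1, 'q': array([-1.41739751e+00,  1.31065832e-01,  1.48913179e+00,  2.14922830e-05,
        1.52298923e+00, -8.53810062e-02]), 'dq': array([-0.00082224, -0.00399829, -0.00091727, -0.00089932, -0.00113281,
        0.00124196]), 'joint_torque': array([ 1.51308206e-03, -5.61344862e+01, -4.93094337e+01,  7.70050823e-02,
        2.91943626e-02, -6.14834835e-05]), 'tool_pos': array([ 0.14188082, -0.58251544,  0.23972534]), 'orientation': array([-3.11764672e+00, -3.73992568e-01,  5.14203462e-05]), 'force': array([ 0.69351731,  0.3413792 , -0.63303758]), 'wrist_torque': array([0.0113207 , 0.02161744, 0.04901312]), 'gripper_force': 0.0, 'opening': 0.09291712278351962}
```

View pics/scene0.png

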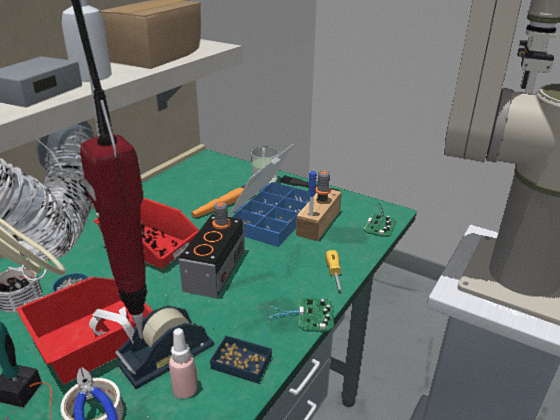

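View pics/top0.png

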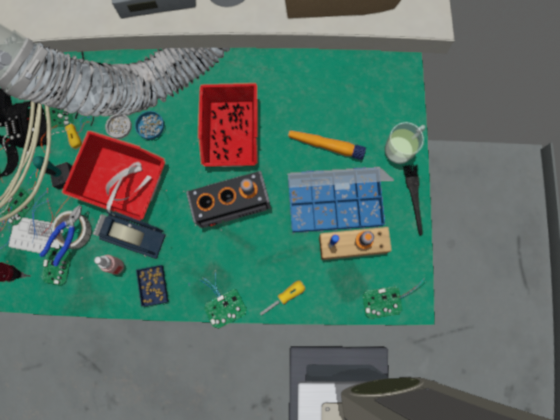

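The scene view shows the dock around (213,250), with its third bay (-y end) holding the charging pack at (221,215). The caddy is at (320,210), with the blue feeler at (312,185) and the fresh pack at (323,190). In the top view the dock is around (229,200), with open bays at (205,203) and (227,197). The caddy is around (355,243), with the feeler at (334,242) and the pack at (366,238). I'll enlarge both areas.

```bash
python3 - <<'E'
import cv2
t=cv2.imread("pics/top0.png");s=cv2.imread("pics/scene0.png")
a=cv2.resize(t[165:265,180:400],(792,360),interpolation=cv2.INTER_CUBIC) # 3.6x, origin 180,165
cv2.imwrite("pics/topc.png",a)
b=cv2.resize(s[160:300,175:355],(720,560),interpolation=cv2.INTER_CUBIC) # 4x origin 175,160
cv2.imwrite("pics/scenec.png",b)
E
```

```text
(no output)
```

View pics/topc.png

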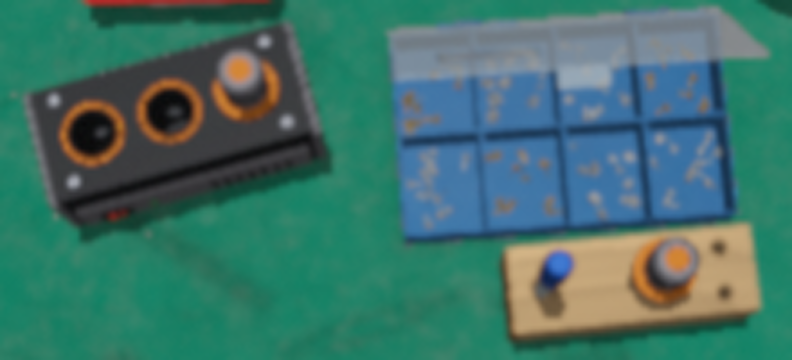

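View pics/scenec.png

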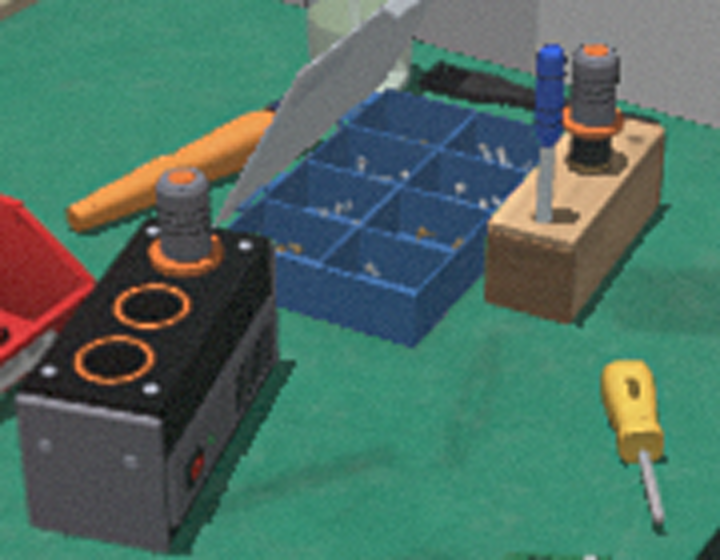

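```bash
cat > h.py <<'E'
import numpy as np,cv2,pickle
d=pickle.load(open("cams.pkl","rb"))
def ray(c,uv):
    K=np.array([[c["fx"],0,c["cx"]],[0,c["fy"],c["cy"]],[0,0,1]])
    p=cv2.undistortPoints(np.array([[uv]],float),K,np.array(c["dist"]))[0,0]
    R=np.array(c["R"]);return -R.T@c["t"],R.T@np.array([*p,1])
def atz(c,uv,z):
    o,v=ray(c,uv);return o+v*(z-o[2])/v[2]
def proj(c,X):
    K=np.array([[c["fx"],0,c["cx"]],[0,c["fy"],c["cy"]],[0,0,1]])
    return cv2.projectPoints(np.array(X,float).reshape(-1,3),cv2.Rodrigues(np.array(c["R"]))[0],np.array(c["t"]),K,np.array(c["dist"]))[0][:,0]
T=lambda x,y:(180+(x+.5)/3.6-.5,165+(y+.5)/3.6-.5)
S=lambda x,y:(175+(x+.5)/4-.5,160+(y+.5)/4-.5)
E
python3 - <<'E'
from h import *
t,s=d["top"],d["scene"]
print("cam",ray(t,(0,0))[0],ray(s,(0,0))[0])
for n,p,q,z in [("a",(92,133),(115,360),.084),("b",(169,111),(152,306),.084),("c",(246,90),(185,254),.086),("scr fl",(73,182),(151,388),.084),("scr bl",(54,100),(49,371),.084),("scr br",(265,41),(152,230),.084),("scr fr",(287,121),(246,245),.084),
 ("feeltop",(560,260),(551,48),.158),("feelhole",(545,303),(543,217),.055),("packtop",(679,256),(597,49),.128),("collar",(664,270),(593,121),.085),("cad FL",(513,339),(573,241),.055),("cad BL",(505,247),(492,225),.055),("cad BR",(750,224),None,.055),("cad FR",(760,312),(664,125),.055)]:
    A=atz(t,T(*p),z); B=atz(s,S(*q),z) if q else A*0
    print(n,A.round(4),B.round(4))
E
```

```text
cam [0.32486432 0.18153321 1.05502503] [-0.00261637  0.95772723  0.64558545]
a [0.5359 0.3674 0.084 ] [0.536  0.3668 0.084 ]
b [0.5501 0.3215 0.084 ] [0.5504 0.3208 0.084 ]
c [0.5632 0.2754 0.086 ] [0.5645 0.2759 0.086 ]
scr fl [0.5058 0.3774 0.084 ] [0.5073 0.375  0.084 ]
scr bl [0.556  0.3917 0.084 ] [0.5564 0.391  0.084 ]
scr br [0.5944 0.2652 0.084 ] [0.5957 0.2643 0.084 ]
scr fr [0.545  0.2504 0.084 ] [0.5453 0.249  0.084 ]
feeltop [0.4531 0.0943 0.158 ] [0.4549 0.0903 0.158 ]
feelhole [0.4414 0.0934 0.055 ] [0.4515 0.0963 0.055 ]
packtop [0.4606 0.0239 0.128 ] [0.4604 0.0233 0.128 ]
collar [0.4584 0.0257 0.085 ] [0.4568 0.03   0.085 ]
cad FL [0.4194 0.1127 0.055 ] [0.425  0.1095 0.055 ]
cad BL [0.4753 0.1178 0.055 ] [0.4712 0.1196 0.055 ]
cad BR [ 0.4917 -0.0327  0.055 ] [ 0. -0.  0.]
cad FR [ 0.4375 -0.0378  0.055 ] [ 0.4426 -0.0392  0.055 ]
```

```bash
cat >> h.py <<'E'
def tri(pt,ps):
    o1,v1=ray(d["top"],T(*pt));o2,v2=ray(d["scene"],S(*ps))
    a=np.linalg.lstsq(np.c_[v1,-v2],o2-o1,rcond=None)[0]
    P,Q=o1+a[0]*v1,o2+a[1]*v2
    return (P+Q)/2,np.linalg.norm(P-Q)
def togo(x,y,z,yaw=None):
    "tool-axis shift (and turn about tool z) from the present pose to the given one"
    from plant import robot, eyes
    from scipy.spatial.transform import Rotation as Ro
    s=robot.read_state();R=Ro.from_rotvec(s["orientation"]).as_matrix()
    yw=np.arctan2(R[1,0],R[0,0])
    print("t",round(s["t"],1),"pos",s["tool_pos"].round(4),"yaw",yw.round(3),"tilt",R[:,2].round(3),"F",s["force"].round(1))
    print("tool shift",(R.T@(np.array([x,y,z])-s["tool_pos"])).round(4),"turn",None if yaw is None else round(-(yaw-yw),3))
    return s,R
E
python3 - <<'E'
from h import *
for p in [(395,80),(390,30),(770,55)]:
    for q in [(300,70),(415,5),(218,225)]: print(p,q,*tri(p,q))
togo(.45,-.3,.24)
E
```

```text
(395, 80) (300, 70) [0.55302091 0.18603411 0.15754932] 0.0008809632086856435
(395, 80) (415, 5) [0.5169977  0.17514072 0.20779039] 0.048992133888984137
(395, 80) (218, 225) [0.59194776 0.19290385 0.04856496] 0.026135781955776337
(390, 30) (300, 70) [0.57041751 0.18330826 0.15525906] 0.025181537660536123
(390, 30) (415, 5) [0.53187906 0.17348648 0.20813286] 0.07387672046066049
(390, 30) (218, 225) [0.61274517 0.18934897 0.04327057] 0.0028981497647810085
(770, 55) (300, 70) [ 0.64758025 -0.02795008  0.03361658] 0.09836095045890675
(770, 55) (415, 5) [ 0.60196566 -0.03258414  0.09402031] 0.02994147978714773
(770, 55) (218, 225) [ 0.70667396 -0.04667199 -0.1150474 ] 0.14579357395427253
t 0.1 pos [ 0.1419 -0.5825  0.2397] yaw 0.239 tilt [-0.     0.002 -1.   ] F [ 0.7  0.3 -0.6]
tool shift [ 3.662e-01 -2.016e-01  1.000e-04] turn None
```

Careful with the scale: shifts go in shares of 0.4 m and turns go in shares of 2 pi rad. That gives: 0.0366 m / 0.4 = 0.0915, -0.0202 m / 0.4 = -0.0505.

Request:
nudge_tcp:
  moves:
    - [0.09,[0.0915,-0.0505,0],0]
    - [0.09,[0.0915,-0.0505,0],0]
    - [0.09,[0.0915,-0.0505,0],0]
    - [0.09,[0.0915,-0.0505,0],0]
    - [0.09,[0.0915,-0.0505,0],0]
    - [0.09,[0.0915,-0.0505,0],0]
    - [0.09,[0.0915,-0.0505,0],0]
    - [0.09,[0.0915,-0.0505,0],0]
    - [0.09,[0.0915,-0.0505,0],0]
    - [0.09,[0.0915,-0.0505,0],0]

```text
t: 1.1
tool_pos: [0.4506, -0.2986, 0.2403]
orientation: [-3.119, -0.374, 0.001]
force: [0.0, -0.8, -0.0]
opening: 0.0899
gripper_force: 0.0
```

Request:
nudge_tcp:
  moves:
    - [0.06,[0,0,0],-0.0236]
    - [0.06,[0,0,0],-0.0236]
    - [0.06,[0,0,0],-0.0236]
    - [0.06,[0,0,0],-0.0236]
    - [0.06,[0,0,0],-0.0236]
    - [0.06,[0,0,0],-0.0236]
    - [0.06,[0,0,0],-0.0236]
    - [0.06,[0,0,0],-0.0236]
    - [0.06,[0,0,0],-0.0236]
    - [0.06,[0,0,0],-0.0236]
    - [0.06,[0,0,0],-0.0236]
    - [0.06,[0,0,0],0]

```text
t: 2.3
tool_pos: [0.4496, -0.3, 0.2401]
orientation: [-1.86, -2.53, -0.0]
force: [0.9, -0.4, -0.3]
opening: 0.0597
gripper_force: 0.0
```

```bash
python3 -c "
from h import *
togo(.452,.0935,.24,1.87)"
```

```text
t 2.3 pos [ 0.4496 -0.3     0.2401] yaw 1.874 tilt [-0.001  0.001 -1.   ] F [ 0.9 -0.4 -0.3]
tool shift [0.3748 0.1197 0.0004] turn 0.004
```

To row units: 0.0375 m / 0.4 = 0.0938, 0.012 m / 0.4 = 0.03.

Request:
nudge_tcp:
  moves:
    - [0.06,[0.0938,0.03,0],0]
    - [0.06,[0.0938,0.03,0],0]
    - [0.06,[0.0938,0.03,0],0]
    - [0.06,[0.0938,0.03,0],0]
    - [0.06,[0.0938,0.03,0],0]
    - [0.06,[0.0938,0.03,0],0]
    - [0.06,[0.0938,0.03,0],0]
    - [0.06,[0.0938,0.03,0],0]
    - [0.06,[0.0938,0.03,0],0]
    - [0.06,[0.0938,0.03,0],0]
    - [0.06,[0,0,0],0]
    - [0.06,[0,0,0],0]

```text
t: 3.5
tool_pos: [0.4531, 0.0941, 0.2404]
orientation: [-1.865, -2.528, 0.001]
force: [-0.1, -0.7, 0.3]
opening: 0.0599
gripper_force: 0.0
```

```bash
python3 - <<'E'
from h import *
from plant import robot, eyes
c=eyes.read_camera("wrist");d["wrist"]=c;pickle.dump(d,open("cams.pkl","wb"))
cv2.imwrite("pics/w1.png",c["image"][:,:,::-1])
togo(.452,.0935,.135,1.87)
print(ray(c,(0,0))[0])
for z in (.01,.055,.108,.158): print(z,proj(c,[[.452,.0935,z],[.4577,.0251,z]]).round(0))
E
```

```text
t 3.5 pos [0.4533 0.0933 0.2404] yaw 1.869 tilt [-0.    -0.001 -1.   ] F [-0.3  0.8 -0.2]
tool shift [ 0.0006 -0.0011  0.1054] turn -0.001
[0.43451683 0.15731152 0.38498356]
0.01 [[275. 188.]
 [265. 237.]]
0.055 [[275. 195.]
 [263. 250.]]
0.108 [[275. 206.]
 [261. 269.]]
0.158 [[274. 220.]
 [258. 295.]]
```

View pics/w1.png

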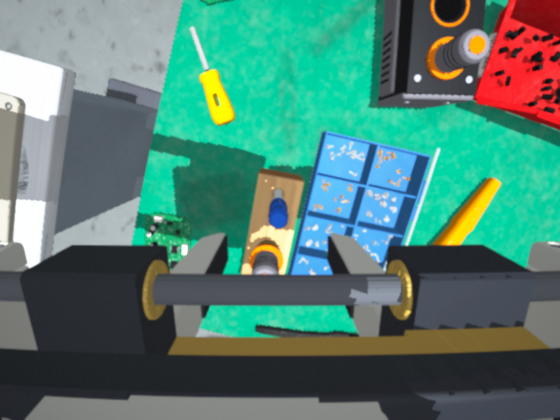

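The wrist view shows the feeler handle's top at about (279,220), against a predicted (274,220). So it stands about 3 mm further along tool y, at x ≈ 0.455. That matches the scene camera.

To row units: 0.026 m / 0.4 = 0.065, 0.025 m / 0.4 = 0.0625.

Request:
nudge_tcp:
  moves:
    - [0.06,[-0.0025,0.0025,0.0625],0]
    - [0.06,[0,0,0.065],0]
    - [0.06,[0,0,0.065],0]
    - [0.06,[0,0,0.0625],0]
    - [0.06,[0,0,0],0]
    - [0.0,[0,0,0],0]
    - [0.0,[0,0,0],0]
    - [0.0,[0,0,0],0]
    - [0.0,[0,0,0],0]
    - [0.0,[0,0,0],0]
    - [0.0,[0,0,0],0]
    - [0.0,[0,0,0],0]
  squeeze: 15

```text
t: 4.75
tool_pos: [0.4549, 0.093, 0.1389]
orientation: [1.864, 2.529, 0.001]
force: [0.4, 0.1, 1.2]
opening: 0.016
gripper_force: 15.0
```

Request:
nudge_tcp:
  moves:
    - [0.0,[0,0,-0.025],0]
    - [0.0,[0,0,-0.05],0]
    - [0.0,[0,0,-0.075],0]
    - [0.0,[0,0,-0.0875],0]
    - [0.0,[0,0,-0.0875],0]
    - [0.0,[0,0,-0.075],0]
    - [0.0,[0,0,0],0]
    - [0.0,[0,0,0],0]
    - [0.0,[0,0,0],0]

```text
t: 5.65
tool_pos: [0.4541, 0.0929, 0.2975]
orientation: [-1.863, -2.528, 0.002]
force: [0.4, 0.3, -0.4]
opening: 0.0159
gripper_force: 15.0
```

```bash
python3 - <<'E'
from h import *
from plant import robot, eyes
c=eyes.read_camera("scene");d["scene1"]=c
c2=eyes.read_camera("top");d["top1"]=c2;pickle.dump(d,open("cams.pkl","wb"))
s,R=togo(.5503,.3212,.29,1.87)
G=s["tool_pos"]+R[:,2]*.003
p=proj(c,[G-[0,0,.127]])[0];p2=proj(c2,[G-[0,0,.127]])[0];print("pred tip",p,p2)
u,v=(p-[45,75]).astype(int);print("crop s",u,v)
a=cv2.resize(c["image"][v:v+100,u:u+90,::-1],None,fx=5.5,fy=5.5,interpolation=2)
u,v=(p2-[25,50]).astype(int);print("crop t",u,v)
b=cv2.resize(c2["image"][v:v+100,u:u+50,::-1],None,fx=5.5,fy=5.5,interpolation=2)
cv2.imwrite("pics/g1.png",np.hstack([a,b]))
E
```

```text
t 5.8 pos [0.4539 0.0929 0.2971] yaw 1.871 tilt [-0.003 -0.    -1.   ] F [-0.  -0.9 -0.2]
tool shift [0.1896 0.1596 0.0068] turn 0.001
pred tip [312.39516412 168.39815745] [336.40481602 235.78034907]
crop s 267 93
crop t 311 185
```

View pics/g1.png

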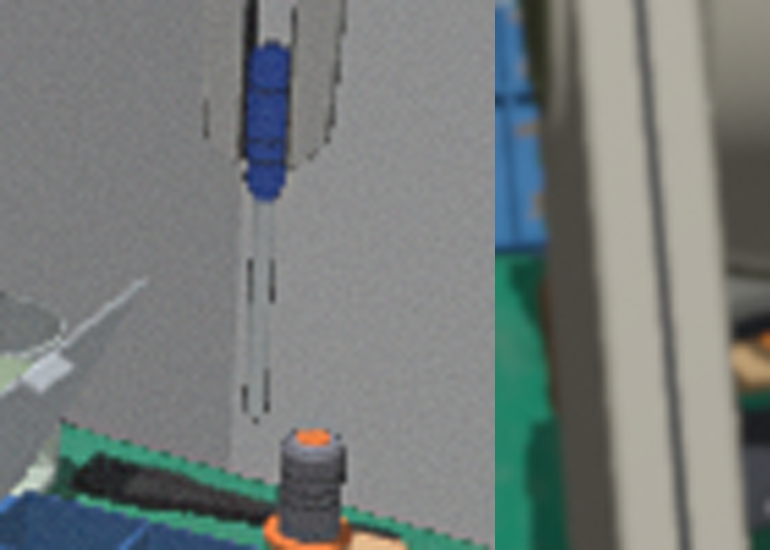

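The scene crop shows the feeler hanging straight in the jaws. Its tip is at full-frame (313.7,169.0), against a predicted (312.4,168.4), so it is where expected. Next I'll go to bay_b.

To row units: 0.03 m / 0.4 = 0.075, 0.0271 m / 0.4 = 0.0678.

Request:
nudge_tcp:
  moves:
    - [0.0,[0.0678,0.057,0],0]
    - [0.0,[0.0678,0.057,0],0]
    - [0.0,[0.0678,0.057,0],0]
    - [0.0,[0.0678,0.057,0],0]
    - [0.0,[0.0678,0.057,0],0]
    - [0.0,[0.0678,0.057,0],0]
    - [0.0,[0.0678,0.057,0],0]
    - [0.0,[0,0,0.075],0]
    - [0.0,[0,0,0.075],0]
    - [0.0,[0,0,0.035],0]
    - [0,[0,0,0],0]
    - [0,[0,0,0],0]

```text
t: 6.95
tool_pos: [0.551, 0.3212, 0.2252]
orientation: [-1.864, -2.529, 0.0]
force: [-0.2, -0.7, -0.3]
opening: 0.0157
gripper_force: 15.0
```

```bash
python3 - <<'E'
from h import *
from plant import robot, eyes
c=eyes.read_camera("scene");d["scene1"]=c
c2=eyes.read_camera("top")
s,R=togo(.5503,.3212,.168,1.87)
G=s["tool_pos"]+R[:,2]*.003
p=proj(c,[G-[0,0,.126]])[0];p2=proj(c2,[G-[0,0,.126]])[0];print("pred tip",p,p2)
u,v=(p-[45,75]).astype(int);print("crop s",u,v)
a=cv2.resize(c["image"][v:v+100,u:u+90,::-1],None,fx=5.5,fy=5.5,interpolation=2)
u,v=(p2-[25,50]).astype(int);print("crop t",u,v)
b=cv2.resize(c2["image"][v:v+100,u:u+50,::-1],None,fx=5.5,fy=5.5,interpolation=2)
cv2.imwrite("pics/g2.png",np.hstack([a,b]))
E
```

```text
t 7.0 pos [0.5519 0.3215 0.2269] yaw 1.871 tilt [ 0.003  0.001 -1.   ] F [0.5 0.5 0.3]
tool shift [ 0.0001 -0.0018  0.0589] turn 0.001
pred tip [211.37853965 230.24898556] [225.74835751 193.17520145]
crop s 166 155
crop t 200 143
```

View pics/g2.png

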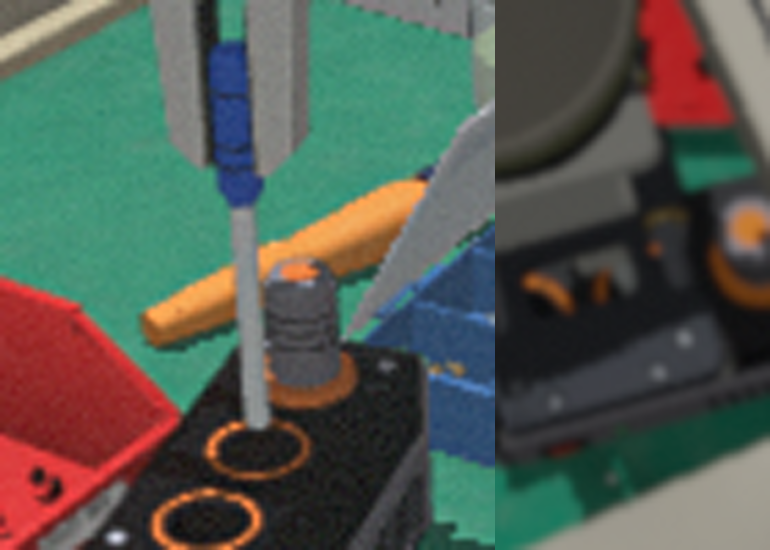

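The tip is at full-frame (212.7,232.1), hanging over bay_b's ring (centre about (213,237)) and some 10 mm above its mouth. I'll lower it to about 45 mm deep.

To row units: 0.01 m / 0.4 = 0.025, 0.008 m / 0.4 = 0.02.

Request:
nudge_tcp:
  moves:
    - [0,[0,0,0.025],0]
    - [0,[0,0,0.025],0]
    - [0,[0,0,0.02],0]
    - [0,[0,0,0],0]

```text
t: 7.45
tool_pos: [0.5499, 0.3208, 0.1942]
orientation: [-1.863, -2.527, 0.005]
force: [0.2, -0.0, -0.2]
opening: 0.0158
gripper_force: 15.0
```

Request:
nudge_tcp:
  moves:
    - [0,[0,0,0.02],0]
    - [0,[0,0,0.02],0]
    - [0,[0,0,0.02],0]
    - [0,[0,0,0.01],0]
    - [0,[0,0,0],0]

```text
t: 7.95
tool_pos: [0.5505, 0.3211, 0.1674]
orientation: [-1.864, -2.528, 0.002]
force: [-0.2, 0.5, -0.5]
opening: 0.0156
gripper_force: 15.0
```

To row units: 0.002 m / 0.4 = 0.005.

Request:
nudge_tcp:
  moves:
    - [0,[0,0,0.005],0]
    - [0,[0,0,0.005],0]
    - [0,[0,0,0.005],0]
    - [0,[0,0,0],0]

```text
t: 8.35
tool_pos: [0.5509, 0.3213, 0.1624]
orientation: [-1.864, -2.529, 0.0]
force: [0.1, -0.3, -0.7]
opening: 0.0157
gripper_force: 15.0
```

Request:
nudge_tcp:
  moves:
    - [0,[0,0,0.0038],0]
    - [0,[0,0,0.0038],0]
    - [0,[0,0,0],0]

```text
t: 8.65
tool_pos: [0.5512, 0.3214, 0.16]
orientation: [1.864, 2.529, 0.001]
force: [-1.1, 0.8, 2.6]
opening: 0.0155
gripper_force: 15.0
```

To row units: 0.001 m / 0.4 = 0.0025.

Request:
nudge_tcp:
  moves:
    - [0,[0,0,0.0025],0]
    - [0,[0,0,0],0]

```text
t: 8.85
tool_pos: [0.5514, 0.3216, 0.1598]
orientation: [1.864, 2.528, 0.002]
force: [-1.5, -0.3, 7.0]
opening: 0.016
gripper_force: 15.0
```

Request:
nudge_tcp:
  moves:
    - [0,[0,0,0.0025],0]
    - [0,[0,0,0],0]

```text
t: 9.05
tool_pos: [0.5517, 0.3218, 0.1597]
orientation: [1.863, 2.528, 0.003]
force: [-3.2, -0.7, 11.0]
opening: 0.0161
gripper_force: 15.0
```

There is a firm stop at 53 mm depth, so bay_b is blocked. I'll back off and try bay_a.

To row units: 0.02 m / 0.4 = 0.05, -0.018 m / 0.4 = -0.045.

Request:
nudge_tcp:
  moves:
    - [0,[0,0,-0.0125],0]
    - [0,[0,0,-0.0325],0]
    - [0,[0,0,-0.045],0]
    - [0,[0,0,-0.045],0]
    - [0,[0,0,-0.045],0]
    - [0,[0,0,0],0]
    - [0,[0.03,0,0],0]
    - [0,[0.05,0,0],0]
    - [0,[0.04,0,0],0]
    - [0,[0,0,0],0]
    - [0,[0,0,0],0]

```text
t: 10.15
tool_pos: [0.5363, 0.3675, 0.2287]
orientation: [-1.862, -2.53, 0.002]
force: [-0.4, 0.1, 0.2]
opening: 0.0157
gripper_force: 15.0
```

```bash
python3 -c "
from h import *
togo(.536,.367,.1675,1.87)"
```

```text
t 10.2 pos [0.5363 0.3675 0.2287] yaw 1.873 tilt [-0.001 -0.001 -1.   ] F [-0.4  0.1  0.2]
tool shift [-0.0003 -0.0003  0.0612] turn 0.003
```

To row units: 0.012 m / 0.4 = 0.03, 0.008 m / 0.4 = 0.02.

Request:
nudge_tcp:
  moves:
    - [0,[0,0,0.03],0]
    - [0,[0,0,0.03],0]
    - [0,[0,0,0.02],0]
    - [0,[0,0,0],0]

```text
t: 10.55
tool_pos: [0.5358, 0.3661, 0.1948]
orientation: [-1.864, -2.527, 0.006]
force: [-1.2, -0.7, -0.7]
opening: 0.0157
gripper_force: 15.0
```

Request:
nudge_tcp:
  moves:
    - [0,[0,0,0.025],0]
    - [0,[0,0,0.025],0]
    - [0,[0,0,0.0175],0]
    - [0,[0,0,0],0]

```text
t: 10.95
tool_pos: [0.536, 0.3667, 0.1687]
orientation: [-1.863, -2.528, 0.004]
force: [-0.6, -0.6, -1.0]
opening: 0.0158
gripper_force: 15.0
```

To row units: 0.003 m / 0.4 = 0.0075, 0.002 m / 0.4 = 0.005.

Request:
nudge_tcp:
  moves:
    - [0,[0,0,0.0075],0]
    - [0,[0,0,0.0075],0]
    - [0,[0,0,0.005],0]
    - [0,[0,0,0],0]

```text
t: 11.35
tool_pos: [0.5367, 0.3672, 0.1624]
orientation: [-1.864, -2.529, 0.0]
force: [-0.5, -0.0, -0.4]
opening: 0.0157
gripper_force: 15.0
```

Request:
nudge_tcp:
  moves:
    - [0,[0,0,0.005],0]
    - [0,[0,0,0.005],0]
    - [0,[0,0,0],0]

```text
t: 11.65
tool_pos: [0.5367, 0.3671, 0.1583]
orientation: [-1.864, -2.529, 0.001]
force: [-0.1, 0.0, 0.2]
opening: 0.0157
gripper_force: 15.0
```

To row units: 0.003 m / 0.4 = 0.0075, 0.002 m / 0.4 = 0.005.

Request:
nudge_tcp:
  moves:
    - [0,[0,0,0.0075],0]
    - [0,[0,0,0.0075],0]
    - [0,[0,0,0.0075],0]
    - [0,[0,0,0.005],0]
    - [0,[0,0,0],0]

```text
t: 12.15
tool_pos: [0.5365, 0.367, 0.147]
orientation: [-1.864, -2.528, 0.001]
force: [-0.1, 0.0, -0.3]
opening: 0.0157
gripper_force: 15.0
```

Request:
nudge_tcp:
  moves:
    - [0,[0,0,0.0038],0]
    - [0,[0,0,0.0038],0]
    - [0,[0,0,0],0]

```text
t: 12.45
tool_pos: [0.5367, 0.3672, 0.1444]
orientation: [-1.864, -2.529, 0.0]
force: [0.2, -0.1, -0.3]
opening: 0.0155
gripper_force: 15.0
```

To row units: 0.0015 m / 0.4 = 0.0038.

Request:
nudge_tcp:
  moves:
    - [0,[0,0,0.0038],0]
    - [0,[0,0,0],0]
    - [0,[0,0,0],0]

```text
t: 12.75
tool_pos: [0.5368, 0.3672, 0.1431]
orientation: [-1.864, -2.529, 0.0]
force: [0.2, -0.4, 0.6]
opening: 0.016
gripper_force: 15.0
```

Request:
nudge_tcp:
  moves:
    - [0,[0,0,0.0025],0]
    - [0,[0,0,0],0]
    - [0,[0,0,0],0]

```text
t: 13.05
tool_pos: [0.5368, 0.3672, 0.1421]
orientation: [-1.864, -2.529, 0.0]
force: [-0.1, 0.9, -0.2]
opening: 0.0157
gripper_force: 15.0
```

To row units: 0.001 m / 0.4 = 0.0025.

Request:
nudge_tcp:
  moves:
    - [0,[0,0,0.0025],0]
    - [0,[0,0,0],0]
    - [0,[0,0,0],0]

```text
t: 13.35
tool_pos: [0.5368, 0.3672, 0.1411]
orientation: [-1.864, -2.529, 0.0]
force: [-0.6, 0.2, -0.4]
opening: 0.0156
gripper_force: 15.0
```

Request:
nudge_tcp:
  moves:
    - [0,[0,0,0.0025],0]
    - [0,[0,0,0],0]
    - [0,[0,0,0],0]

```text
t: 13.65
tool_pos: [0.537, 0.3674, 0.1409]
orientation: [1.864, 2.529, 0.001]
force: [-1.3, -0.5, 4.0]
opening: 0.0158
gripper_force: 15.0
```

Bay_a lets the feeler down to 72 mm, so it is clear. I'll lift out and measure the feeler's hole while it is empty.

To row units: -0.02 m / 0.4 = -0.05, -0.015 m / 0.4 = -0.0375.

Request:
nudge_tcp:
  moves:
    - [0,[0,0,-0.0125],0]
    - [0,[0,0,-0.0375],0]
    - [0,[0,0,-0.05],0]
    - [0,[0,0,-0.05],0]
    - [0,[0,0,-0.05],0]
    - [0,[0,0,-0.05],0]
    - [0,[0,0,-0.05],0]
    - [0,[0,0,-0.05],0]
    - [0,[0,0,-0.03],0]
    - [0,[0,0,0],0]
    - [0,[0,0,0],0]

```text
t: 14.75
tool_pos: [0.5368, 0.3672, 0.2918]
orientation: [-1.864, -2.529, 0.0]
force: [0.2, -0.4, -0.6]
opening: 0.0158
gripper_force: 15.0
```

```bash
python3 - <<'E'
from h import *
from plant import robot, eyes
c=eyes.read_camera("scene");c2=eyes.read_camera("top");d["s2"]=c;d["t2"]=c2;pickle.dump(d,open("cams.pkl","wb"))
togo(.452,.094,.30)
a=cv2.resize(c["image"][195:235,290:350,::-1],None,fx=8,fy=8,interpolation=2)
b=cv2.resize(c2["image"][225:265,315:355,::-1],None,fx=8,fy=8,interpolation=2)
cv2.imwrite("pics/g3.png",np.hstack([a,b]))
E
```

```text
t 14.8 pos [0.5363 0.3669 0.2905] yaw 1.871 tilt [-0.002 -0.001 -1.   ] F [-0.5 -0.1 -0.4]
tool shift [-0.2357 -0.1613 -0.009 ] turn None
```

View pics/g3.png

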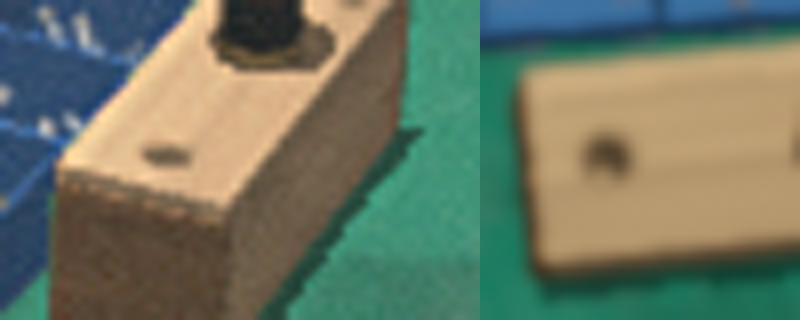

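The empty hole is at about (310.4,213.9) in the scene view and (330.4,243.9) in the top view.

```bash
python3 - <<'E'
from h import *
print(atz(d["scene"],(310.4,213.9),.055),atz(d["top"],(330.4,243.9),.055))
# tip seen vs predicted at both earlier looks -> tip offset from the tool axis, at tip height, scene view
print(atz(d["scene"],(313.7,169.0),.168)-[.4539,.0929,.168], atz(d["scene"],(212.7,232.1),.0977)-[.5519,.3215,.0977])
# tip now in s2 (crop around prediction): white-pixel column centre along the shaft
c=d["s2"]
for h in (.0,.03,.06,.09):
    p=proj(c,[[.5363,.3669,.2905-.129+h]])[0];v=int(round(p[1]));u=int(p[0])
    print(h,p.round(1),c["image"][v,u-7:u+9].mean(1).astype(int))
E
```

```text
[0.45138087 0.09637134 0.055     ] [0.45215959 0.09481831 0.055     ]
[-4.58866467e-03  2.60775167e-03  2.77555756e-17] [-6.21208394e-03  3.59615624e-03  1.38777878e-17]
0.0 [200.4 215.1] [ 85  86  90  89  88 102 137 148 140 115  77  50  57  56  64 105]
0.03 [199.3 201. ] [109 112 116 113 106 121 140 143 141 129 112 111 111 109 111 109]
0.06 [198.1 186.3] [107 108 112 111 109 135 142 142 137 126 117 115 109 113 113 106]
0.09 [196.9 171.2] [111 110 113 115 118 104  89  79  80  96  95 105 112 111 108 111]
```

```bash
python3 - <<'E'
from h import *
c=d["s2"]["image"].mean(2).astype(int)
for v in range(210,224): print(v,c[v,195:207])
c3=d["s2"]
P=np.array([.5363,.3669,.2905-.129]);print(proj(c3,[P,P+[-.29*.003,.96*.003,0],P-[0,0,.003]]))
E
```

```text
210 [165 168 168 147 138 142 138 127 137 120 109  93]
211 [170 169 167 148 142 146 139 128 113  93  87  91]
212 [168 161 151 134 138 142 139 126  93  87  87  92]
213 [153 140 125 125 139 146 138 127 101  85  86  73]
214 [113 103  86 107 135 145 148 127  93  72  59  57]
215 [ 90  89  88 102 137 148 140 115  77  50  57  56]
216 [ 89  87  89  70  77  92  89  72  60  64 102 111]
217 [ 68  58  63  58  47  62  66 103 110 111 113 113]
218 [ 62  60  54  59  64 107 105 115 108 114 110 110]
219 [108 106 110 113 106 112 116 116 113 114 112 115]
220 [111 105 111 112 111 111 113 113 112 115 114  99]
221 [105 108 112 107 112 111 121 114 115 114 115  75]
222 [112 112 116 109 112 115 113 112 116 109  78  46]
223 [107 108 109 107 113 114 113 114 111  84  43  42]
[[200.40745348 215.11694233]
 [199.75605616 215.93905392]
 [200.51955253 216.50702637]]
```

To row units: 0.03 m / 0.4 = 0.075, -0.0293 m / 0.4 = -0.0733.

Request:
nudge_tcp:
  moves:
    - [0,[-0.0733,-0.0505,0],0]
    - [0,[-0.0733,-0.0505,0],0]
    - [0,[-0.0733,-0.0505,0],0]
    - [0,[-0.0733,-0.0505,0],0]
    - [0,[-0.0733,-0.0505,0],0]
    - [0,[-0.0733,-0.0505,0],0]
    - [0,[-0.0733,-0.0505,0],0]
    - [0,[-0.0733,-0.0505,0],0]
    - [0,[0,0,0],0]
    - [0,[0,0,0.075],0]
    - [0,[0,0,0.075],0]
    - [0,[0,0,0.05],0]
    - [0,[0,0,0.025],0]
    - [0,[0,0,0],0]
    - [0,[0,0,0],0]
    - [0,[0,0,0],0]

```text
t: 16.45
tool_pos: [0.4526, 0.0957, 0.2035]
orientation: [1.863, 2.528, 0.002]
force: [-0.6, -0.1, -0.8]
opening: 0.0158
gripper_force: 15.0
```

```bash
python3 - <<'E'
from h import *
from plant import robot, eyes
for i in range(2): c=eyes.read_camera("scene"); s,R=togo(.4517,.0953,.139)
P=s["tool_pos"]-[0,0,.129]
g=c["image"].mean(2).astype(int)
p=proj(c,[P])[0];print(p);u,v=int(p[0]),int(p[1])
for w in range(v-4,v+6): print(w,u-7,g[w,u-7:u+9])
E
```

```text
t 16.5 pos [0.4527 0.0957 0.2036] yaw 1.871 tilt [ 0.002  0.    -1.   ] F [-0.4 -0.2  0.6]
tool shift [-0.0001 -0.0012  0.0646] turn None
t 16.6 pos [0.4526 0.0956 0.2034] yaw 1.871 tilt [ 0.002  0.    -1.   ] F [-0.1 -0.2 -0.4]
tool shift [-0.     -0.0011  0.0644] turn None
[310.46967769 206.20499275]
202 303 [ 85 113 112 128 116 171 156 139 145 134 149 178 187 183 103  74]
203 303 [ 73  81  78 110 172 198 145 134 134 137 145 183 182 183 187 184]
204 303 [ 71  75  91 146 203 201 139 137 138 135 142 185 186 185 189 194]
205 303 [ 71  86  99 116 198 197 142 135 143 133 104 110 178 192 191 186]
206 303 [ 77  91  95  94 108 108 102 134 145 131  94  86 100 107 109 100]
207 303 [106  95 104  82  85  82  88 116 130 111  91  81  86  88  88  83]
208 303 [197 133 188 116  94  95  99  95  91  92  89  94  91  92  82  89]
209 303 [206 197 196 181 186 190 189 102  88  92  95  97  88  87  81  85]
210 303 [204 192 188 186 192 120 105  92  90  91  92  92  90  91  90  84]
211 303 [196 184 183 188 189 100  85  89  92  96  88  92  86  88  86  88]
```

To row units: 0.01 m / 0.4 = 0.025, 0.009 m / 0.4 = 0.0225.

Request:
nudge_tcp:
  moves:
    - [0,[0,0,0.025],0]
    - [0,[0,0,0.0225],0]
    - [0,[0,0,0.0075],0]
    - [0,[0,0,0.0075],0]
    - [0,[0,0,0],0]

```text
t: 17.05
tool_pos: [0.4517, 0.0953, 0.1767]
orientation: [-1.864, -2.529, 0.001]
force: [0.8, -1.8, -1.5]
opening: 0.0153
gripper_force: 15.0
```

Request:
nudge_tcp:
  moves:
    - [0,[0,0,0.0075],0]
    - [0,[0,0,0.0075],0]
    - [0,[0,0,0],0]

```text
t: 17.35
tool_pos: [0.4518, 0.0954, 0.1708]
orientation: [1.864, 2.529, -0.0]
force: [1.8, -1.2, -1.7]
opening: 0.0162
gripper_force: 15.0
```

To row units: 0.006 m / 0.4 = 0.015.

Request:
nudge_tcp:
  moves:
    - [0,[0,0,0.015],0]
    - [0,[0,0,0.015],0]
    - [0,[0,0,0.015],0]
    - [0,[0,0,0],0]

```text
t: 17.75
tool_pos: [0.4514, 0.0955, 0.152]
orientation: [-1.864, -2.528, 0.001]
force: [3.0, -0.6, -2.8]
opening: 0.0154
gripper_force: 15.0
```

Request:
nudge_tcp:
  moves:
    - [0,[0,0,0.01],0]
    - [0,[0,0,0.01],0]
    - [0,[0,0,0.0075],0]
    - [0,[0,0,0],0]

```text
t: 18.15
tool_pos: [0.4517, 0.0955, 0.1416]
orientation: [-1.864, -2.529, 0.0]
force: [2.7, -1.5, -2.5]
opening: 0.0158
gripper_force: 15.0
```

To row units: -0.025 m / 0.4 = -0.0625, -0.0233 m / 0.4 = -0.0583.

Request:
nudge_tcp:
  moves:
    - [0.06,[0,0,0],0]
    - [0.06,[0,0,0],0]
    - [0.06,[0,0,0],0]
    - [0.06,[0,0,-0.0375],0]
    - [0.06,[0,0,-0.0625],0]
    - [0.06,[0,0,-0.0625],0]
    - [0.06,[0,0,-0.0625],0]
    - [0.06,[-0.0583,-0.0115,0],0]
    - [0.06,[-0.0583,-0.0115,0],0]
    - [0.06,[-0.058,-0.0113,0],0]
    - [0.06,[0,0,0],0]
    - [0.06,[0,0,0],0]

```text
t: 19.35
tool_pos: [0.4593, 0.0248, 0.2321]
orientation: [-1.865, -2.527, -0.0]
force: [-0.5, 0.7, 0.0]
opening: 0.06
gripper_force: 0.0
```

```bash
python3 - <<'E'
from h import *
from plant import robot, eyes
c=eyes.read_camera("wrist");c2=eyes.read_camera("scene")
togo(.4592,.0247,.111,1.87)
a=c["image"][120:340,180:400,::-1];b=cv2.resize(c2["image"][150:260,270:380,::-1],None,fx=4,fy=4,interpolation=2)
cv2.imwrite("pics/g4.png",np.hstack([cv2.resize(a,(352,440)),b]))
E
```

```text
t 19.4 pos [0.4592 0.0255 0.2321] yaw 1.871 tilt [-0.     0.001 -1.   ] F [-0.3 -0.6 -0.7]
tool shift [-0.0008 -0.0002  0.1211] turn 0.001
```

View pics/g4.png

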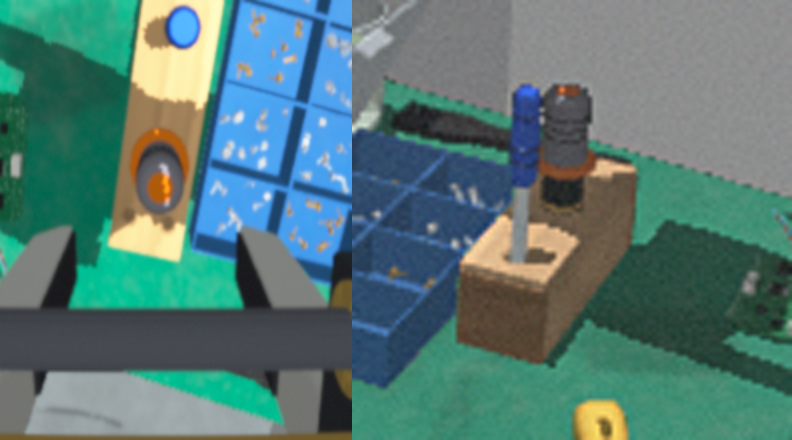

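The feeler stands back in its hole, with the white shaft at about (520,225) in the crop. The fresh pack at (160,185) lies midway between the jaws. I'll go down and grip it.

To row units: 0.03 m / 0.4 = 0.075, 0.025 m / 0.4 = 0.0625.

Request:
nudge_tcp:
  moves:
    - [0.06,[0,0,0.0625],0]
    - [0.06,[0,0,0.075],0]
    - [0.06,[0,0,0.075],0]
    - [0.06,[0,0,0.0625],0]
    - [0.06,[0,0,0.0275],0]
    - [0.06,[0,0,0],0]
    - [0.0,[0,0,0],0]
    - [0,[0,0,0],0]
    - [0,[0,0,0],0]
    - [0,[0,0,0],0]
    - [0,[0,0,0],0]
    - [0,[0,0,0],0]
  squeeze: 45

```text
t: 20.65
tool_pos: [0.4598, 0.0247, 0.1117]
orientation: [1.864, 2.528, 0.001]
force: [-0.4, -0.5, 3.5]
opening: 0.026
gripper_force: 44.9
```

Request:
nudge_tcp:
  moves:
    - [0,[0,0,-0.025],0]
    - [0,[0,0,-0.05],0]
    - [0,[0,0,-0.075],0]
    - [0,[0,0,-0.0875],0]
    - [0,[0,0,-0.0875],0]
    - [0,[0,0,-0.0625],0]
    - [0,[0,0,0],0]
    - [0,[0,0,0],0]
    - [0,[0,0,0],0]

```text
t: 21.55
tool_pos: [0.4585, 0.0248, 0.2643]
orientation: [-1.863, -2.527, 0.002]
force: [-1.1, 0.3, -1.1]
opening: 0.0263
gripper_force: 44.9
```

```bash
python3 - <<'E'
from h import *
from plant import robot, eyes
c=eyes.read_camera("scene")
s,R=togo(.536,.367,.27,1.87)
P=s["tool_pos"]-[0,0,.111]+[0,0,.010]   # nose if it stood on the floor
print("nose px",proj(c,[P,P+[0,0,.0725]]))
p=proj(c,[P])[0].astype(int);u,v=p-[50,70];print(u,v)
cv2.imwrite("pics/g5.png",cv2.resize(c["image"][v:v+90,u:u+100,::-1],None,fx=6,fy=6,interpolation=2))
E
```

```text
t 21.6 pos [0.4584 0.0248 0.2642] yaw 1.871 tilt [-0.003  0.    -1.   ] F [-0.4 -0.6 -0.7]
tool shift [ 0.3039  0.1753 -0.006 ] turn 0.001
nose px [[325.22844579 158.40387431]
 [327.11734637 128.29610981]]
275 88
```

View pics/g5.png

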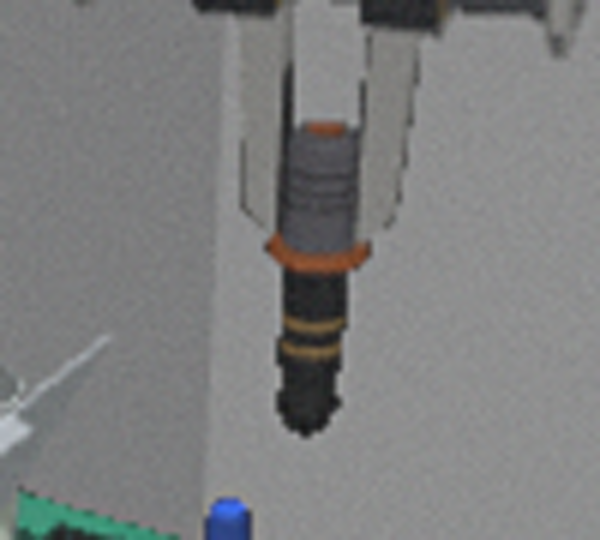

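The pack hangs upright in the jaws, with its nose at full-frame (325.8,159.6) against a predicted (325.2,158.4). The fingers clear the collar. Next I'll go over bay_a.

Careful with the scale: shifts go in shares of 0.4 m and turns go in shares of 2 pi rad. That gives: 0.0338 m / 0.4 = 0.0845, 0.0195 m / 0.4 = 0.0488.

Request:
nudge_tcp:
  moves:
    - [0,[0.0845,0.0488,0],0]
    - [0,[0.0845,0.0488,0],0]
    - [0,[0.0845,0.0488,0],0]
    - [0,[0.0845,0.0488,0],0]
    - [0,[0.0845,0.0488,0],0]
    - [0,[0.0845,0.0488,0],0]
    - [0,[0.0845,0.0488,0],0]
    - [0,[0.0845,0.0488,0],0]
    - [0,[0.0838,0.0483,0],0]
    - [0,[0,0,0],0]
    - [0,[0,0,0.05],0]
    - [0,[0,0,0.0625],0]
    - [0,[0,0,0.045],0]
    - [0,[0,0,0],0]
    - [0,[0,0,0],0]
    - [0,[0,0,0],0]

```text
t: 23.2
tool_pos: [0.5374, 0.3669, 0.2044]
orientation: [1.864, 2.528, 0.002]
force: [-0.1, 1.0, 0.1]
opening: 0.0262
gripper_force: 44.9
```

```bash
python3 - <<'E'
from h import *
from plant import robot, eyes
c=eyes.read_camera("scene");s,R=togo(.536,.367,.116,1.87)
P=s["tool_pos"]-[0,0,.102]
p=proj(c,[P])[0];print("nose",P,p);u,v=p.astype(int)
g=c["image"].mean(2).astype(int)
print("mouth centre px",proj(c,[[.536,.367,.084]]))
for w in range(v-22,v+10,2): print(w,u-12,g[w,u-12:u+13])
E
```

```text
t 23.2 pos [0.5376 0.3671 0.2048] yaw 1.871 tilt [ 0.002  0.001 -1.   ] F [ 0.3 -0.  -1.1]
tool shift [ 0.0003 -0.0018  0.0888] turn 0.001
nose [0.53759736 0.36710541 0.10278429] [201.94772547 241.3438293 ]
mouth centre px [[203.29460198 249.67245991]]
219 189 [122 117 119 119 120  79  41  31  23  30  42  29  34  28  33  32  27  24
  38  36  34  36  33  47  60]
221 189 [107 111 120 110 110  99  58  29  30  28  27  29  35  34  34  32  22  34
  45  47  39  39  35  75 148]
223 189 [ 97  98 102 110 122 113  93  74  52  47  37  43  37  35  43  60  82  82
  59  45  39  38  45 106 152]
225 189 [ 78  83  94 102 107 104  49  34  43  74  95  94  94  84  60  68  33  32
  26  48  38  45  42  53 106]
227 189 [ 82  80  76  81  95 102  83  60  42  30  26  27  30  25  30  40  54  71
  76  58  41  36  36  36  48]
229 189 [75 79 81 81 83 77 69 55 73 86 99 97 89 92 92 92 72 39 29 34 35 40 35 42
 36]
231 189 [ 72  84  79  81  78  89  90  56  32  27  23  34  26  37  23
[... 191 characters left out ...]
 38  24  35  27  32  28  30  24  31  27  29
  32  27  33  35  20  30  23]
237 189 [123 109  77  58  46  29  27  32  35  32  19  35  39  27  37  37  32  31
  30  28  32  30  31  30  29]
239 189 [59 49 53 44 32 21 31 30 28 22 30 33 33 37 35 35 28 27 23 27 30 22 34 31
 26]
241 189 [59 43 37 32 25 32 23 29 30 35 33 31 32 25 34 25 28 35 51 69 74 90 94 98
 87]
243 189 [61 33 35 32 44 39 41 35 38 37 23 25 28 31 32 29 38 29 33 21 29 24 31 26
 24]
245 189 [40 38 35 39 39 36 40 37 45 51 78 78 68 57 52 39 44 54 74 67 68 53 35 34
 27]
247 189 [41 41 43 29 34 62 65 71 48 27 26 28 26 30 26 29 33 30 32 27 25 45 78 61
 40]
249 189 [36 44 41 34 56 83 54 27 23 24 30 27 31 29 32 27 30 28 31 30 28 26 44 76
 44]
```

To row units: 0.01 m / 0.4 = 0.025, -0.0012 m / 0.4 = -0.003.

Request:
nudge_tcp:
  moves:
    - [0,[0,-0.003,0.025],0]
    - [0,[0,0,0.02],0]
    - [0,[0,0,0.01],0]
    - [0,[0,0,0],0]

```text
t: 23.65
tool_pos: [0.535, 0.3662, 0.1796]
orientation: [-1.863, -2.528, 0.003]
force: [1.2, -0.1, 0.0]
opening: 0.0262
gripper_force: 44.9
```

Request:
nudge_tcp:
  moves:
    - [0,[0,0,0.01],0]
    - [0,[0,0,0.0075],0]
    - [0,[0,0,0],0]

```text
t: 23.95
tool_pos: [0.5361, 0.3667, 0.174]
orientation: [1.864, 2.528, 0.001]
force: [2.0, 1.1, -2.3]
opening: 0.0265
gripper_force: 44.9
```

To row units: 0.003 m / 0.4 = 0.0075.

Request:
nudge_tcp:
  moves:
    - [0,[0,0,0.0075],0]
    - [0,[0,0,0.0075],0]
    - [0,[0,0,0],0]

```text
t: 24.25
tool_pos: [0.536, 0.3666, 0.1679]
orientation: [1.864, 2.529, 0.001]
force: [2.3, 0.8, -1.7]
opening: 0.0262
gripper_force: 44.9
```

Request:
nudge_tcp:
  moves:
    - [0,[0,0,0.01],0]
    - [0,[0,0,0.01],0]
    - [0,[0,0,0],0]

```text
t: 24.55
tool_pos: [0.5359, 0.3665, 0.1595]
orientation: [1.864, 2.529, 0.0]
force: [3.5, 1.3, -2.6]
opening: 0.0264
gripper_force: 44.9
```

To row units: 0.005 m / 0.4 = 0.0125, 0.0007 m / 0.4 = 0.0018.

Request:
nudge_tcp:
  moves:
    - [0,[0.0008,0.0018,0.0125],0]
    - [0,[0,0,0.0125],0]
    - [0,[0,0,0.01],0]
    - [0,[0,0,0],0]

```text
t: 24.95
tool_pos: [0.5364, 0.3669, 0.1452]
orientation: [1.864, 2.529, -0.0]
force: [4.6, 0.9, -4.4]
opening: 0.0261
gripper_force: 44.9
```

Request:
nudge_tcp:
  moves:
    - [0,[0,0,0.0125],0]
    - [0,[0,0,0.01],0]
    - [0,[0,0,0.005],0]
    - [0,[0,0,0],0]

```text
t: 25.35
tool_pos: [0.5364, 0.367, 0.1347]
orientation: [1.864, 2.529, -0.0]
force: [4.5, 0.8, -2.2]
opening: 0.0265
gripper_force: 44.9
```

Next come the catch balls, in small steps.

To row units: 0.0015 m / 0.4 = 0.0038, 0.0007 m / 0.4 = 0.0018.

Request:
nudge_tcp:
  moves:
    - [0,[0,0.0018,0.0038],0]
    - [0,[0,0,0.0038],0]
    - [0,[0,0,0],0]

```text
t: 25.65
tool_pos: [0.5367, 0.3672, 0.1317]
orientation: [-1.864, -2.529, 0.001]
force: [2.5, 1.3, -1.6]
opening: 0.0262
gripper_force: 44.9
```

Request:
nudge_tcp:
  moves:
    - [0,[0,0,0.0025],0]
    - [0,[0,0,0.0025],0]
    - [0,[0,0,0],0]

```text
t: 25.95
tool_pos: [0.5371, 0.3675, 0.1303]
orientation: [1.864, 2.529, 0.001]
force: [2.0, 0.6, 0.9]
opening: 0.0261
gripper_force: 44.9
```

Request:
nudge_tcp:
  moves:
    - [0,[0,0,0.0025],0]
    - [0,[0,0,0.0025],0]
    - [0,[0,0,0],0]

```text
t: 26.25
tool_pos: [0.5374, 0.3677, 0.1295]
orientation: [1.864, 2.529, 0.002]
force: [-0.7, -0.0, 7.7]
opening: 0.0262
gripper_force: 44.9
```

To row units: 0.001 m / 0.4 = 0.0025.

Request:
nudge_tcp:
  moves:
    - [0,[0,0,0.0025],0]
    - [0,[0,0,0.0025],0]
    - [0,[0,0,0],0]

```text
t: 26.55
tool_pos: [0.5375, 0.3678, 0.1281]
orientation: [1.864, 2.528, 0.003]
force: [-1.6, -1.2, 9.3]
opening: 0.0263
gripper_force: 44.9
```

Request:
nudge_tcp:
  moves:
    - [0,[0,0,0.0025],0]
    - [0,[0,0,0.0025],0]
    - [0,[0,0,0],0]

```text
t: 26.85
tool_pos: [0.5372, 0.3678, 0.1253]
orientation: [1.864, 2.529, 0.002]
force: [-0.2, 0.6, 7.0]
opening: 0.0265
gripper_force: 44.9
```

To row units: 0.0015 m / 0.4 = 0.0038.

Request:
nudge_tcp:
  moves:
    - [0,[0,0,0.0038],0]
    - [0,[0,0,0.0038],0]
    - [0,[0,0,0],0]

```text
t: 27.15
tool_pos: [0.5369, 0.3674, 0.1206]
orientation: [-1.864, -2.529, -0.0]
force: [4.0, 2.2, -3.3]
opening: 0.0264
gripper_force: 44.9
```

Request:
nudge_tcp:
  moves:
    - [0,[0,0,0.0025],0]
    - [0,[0,0,0.0025],0]
    - [0,[0,0,0],0]

```text
t: 27.45
tool_pos: [0.5368, 0.367, 0.1186]
orientation: [-1.864, -2.529, 0.001]
force: [2.6, 0.5, -1.6]
opening: 0.0262
gripper_force: 44.9
```

To row units: 0.001 m / 0.4 = 0.0025.

Request:
nudge_tcp:
  moves:
    - [0,[0,0,0.0025],0]
    - [0,[0,0,0.0025],0]
    - [0,[0,0,0],0]

```text
t: 27.75
tool_pos: [0.5367, 0.367, 0.1167]
orientation: [-1.864, -2.529, 0.001]
force: [1.4, 0.3, -1.8]
opening: 0.0258
gripper_force: 44.9
```

It has clicked past the balls. I'll go on gently to the collar stop.

To row units: 0.001 m / 0.4 = 0.0025.

Request:
nudge_tcp:
  moves:
    - [0,[0,0,0.0025],0]
    - [0,[0,0,0],0]
    - [0,[0,0,0],0]

```text
t: 28.05
tool_pos: [0.5368, 0.3671, 0.116]
orientation: [-1.864, -2.529, 0.001]
force: [0.0, 0.1, -0.1]
opening: 0.026
gripper_force: 44.9
```

Request:
nudge_tcp:
  moves:
    - [0,[0,0,0.0025],0]
    - [0,[0,0,0],0]
    - [0,[0,0,0],0]

```text
t: 28.35
tool_pos: [0.5368, 0.3672, 0.1159]
orientation: [-1.864, -2.529, 0.001]
force: [-2.4, -2.4, 6.3]
opening: 0.0262
gripper_force: 44.9
```

To row units: 0.001 m / 0.4 = 0.0025.

Request:
nudge_tcp:
  moves:
    - [0,[0,0,0.0025],0]
    - [0,[0,0,0],0]
    - [0,[0,0,0],0]
    - [0,[0,0,0],0]

```text
t: 28.75
tool_pos: [0.5369, 0.3672, 0.1158]
orientation: [-1.864, -2.529, 0.0]
force: [-5.0, -3.6, 11.6]
opening: 0.0261
gripper_force: 44.9
```

Request:
nudge_tcp:
  moves:
    - [0,[0,0,-0.0038],0]
    - [0,[0,0,0],0]
    - [0.05,[0,0,0],0]
    - [0.05,[0,0,0],0]
    - [0.05,[0,0,0],0]
    - [0.05,[0,0,0],0]
    - [0.05,[0,0,-0.05],0]
    - [0.05,[0,0,-0.075],0]
    - [0.05,[0,0,-0.1],0]
    - [0.05,[0,0,-0.1],0]
    - [0.05,[0,0,-0.075],0]
    - [0.05,[0,0,0],0]
    - [0.05,[0,0,0],0]

```text
t: 30.05
tool_pos: [0.5374, 0.3675, 0.2766]
orientation: [1.864, 2.528, 0.003]
force: [0.0, 0.4, -0.7]
opening: 0.0498
gripper_force: 0.0
```

```bash
python3 - <<'E'
from h import *
from plant import robot, eyes
c=eyes.read_camera("scene");c2=eyes.read_camera("wrist")
togo(.536,.367,.116)
P=np.array([.536,.367,.084])
print("pred collar ctr/top",proj(c,[P+[0,0,.005],P+[0,0,.048]]), "charging",proj(c,[[.5645,.2755,.089],[.5645,.2755,.132]]))
a=cv2.resize(c["image"][170:300,170:345,::-1],None,fx=4.5,fy=4.5,interpolation=2)
cv2.imwrite("pics/g6.png",a)
E
```

```text
t 30.1 pos [0.5364 0.3669 0.2738] yaw 1.871 tilt [-0.002 -0.001 -1.   ] F [-0.3  0.4  0.4]
tool shift [3.000e-04 1.000e-04 1.578e-01] turn None
pred collar ctr/top [[203.12009689 247.5345734 ]
 [201.58607953 228.66069611]] charging [[220.92234807 221.81174553]
 [219.90571436 203.84275458]]
```

View pics/g6.png

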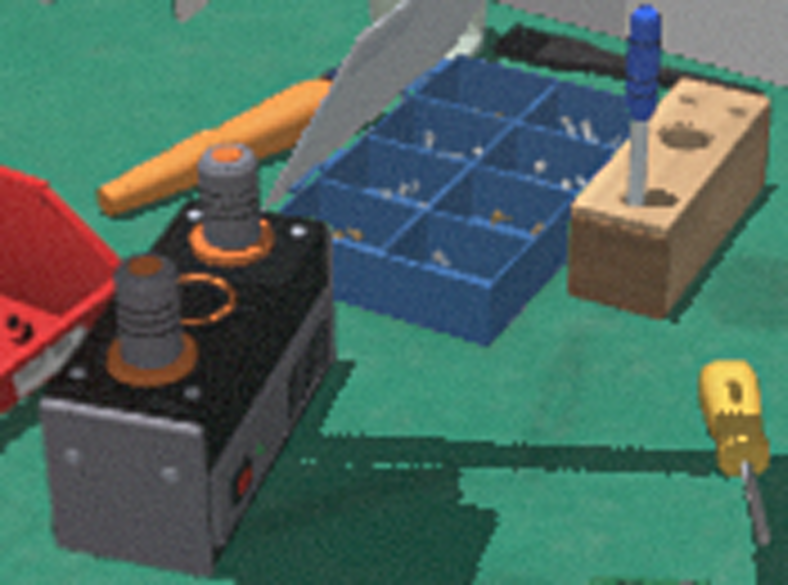

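The fresh pack sits flush in bay_a. Its top is at full-frame (202.4,228.9), against a predicted (201.6,228.7). The feeler stands in the caddy, and the charging pack at (220.5,204) has not moved. I'll hand in.

```bash
python3 -c "
from plant import robot, eyes
print(robot.close_job())"
```

```text
the job is handed in; nothing more can be done
None
```

The middle bay (bay_b) was the blocked one, so I pressed the fresh pack into bay_a until it clicked and its collar was flush; the feeler is back in its caddy hole, the charging pack looks unmoved, and the job is handed in (no verdict was returned).

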